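# Clear the porcelain mender's bench

### The arm

A 7-joint arm with a two-finger parallel gripper is mounted at the origin on the work surface. World frame = base frame: x ahead of the robot, y to its left, z up, the work surface at z = 0. Lengths are in m, angles in rad, forces in N, time in s.
With the tool pointing down it reaches from about 0.425 to 1.025 m from the base axis. Payload 3.6 kg.
Tool frame: the origin (TCP) lies between the finger pads; the fingertips stand 19 mm ahead of it and the grasp point (between the pads) is the TCP; z points along the fingers, y is the line along which they close (so a half turn about z gives the same grasp; the last joint's range is limited). The gripper opens to 85 mm and grips with 20 to 120 N. Pads are 22 mm wide; open, the fingers measure 114 mm over their backs; the gripper's body (76 mm by 85 mm) begins 54 mm behind the grasp point. The pads swing forward as they close: fully open they stand 13 mm farther back than shut.
Start: joints at [-1.343, 0.591, 0.048, 1.609, -0.033, 0.943, -0.034], TCP at [0.229, 0.688, 0.25] pointing down, gripper open.
Joint ranges: [-2.69, 2.69], [-0.47, 2.24], [-1.27, 1.36], [0.19, 2.51], [-1.53, 4.68], [0.08, 2.07], [-3.09, 3.09]. Speed limits (rad/s): [2.57, 2.57, 3.14, 3.14, 3.14, 3.14, 3.14].

### API

Orientations are given as a 3x3 rotation matrix whose columns are the frame's x, y, z axes.
In Python, from bench import robot gives the robot as it stands. The module is installed in compiled form; this text tells all that it offers.
- The arm moves only by the tool servo_tool, never from a script. Its argument "rows" is a list of rows, each a list of 7 numbers: the opening, from 0 (shut) to 1 (fully open), then the shift along the tool's x, y, z in mm, then the turn, a rotation vector about the tool's x, y, z in degrees. In form: [[jaw, dx, dy, dz, ax, ay, az], ...]. A call has 1 to 12 rows; each row is the pose to reach, as a shift and turn from the pose commanded when the call began, along the tool's axes at that moment; what a row does not reach only later rows make up. A row lasts 1/10 s, in which the tool goes at most 50 mm and 8.59 degrees, less where a joint would pass 70% of its speed; a pose out of reach is approached as far as the arm can. A call with a gripper value outside its range is refused whole. The fingers move at their own pace and stop on an object; the grip force is fixed at half the most. Time passes only in rows, so rows that repeat a pose let the fingers close. It gives the time, the measured TCP pose, the force, the opening and the grip force at its end, in the units of the state.
- robot.get_obs(): the state, without advancing time (a new reading comes with each control period).
- robot.snapshot(name): name is "side" or "top" or "wrist"; returns a dict with "color" (384x512x3 uint8, red, green, blue), "depth" (384x512 float32, m along the optical axis (not along the pixel's ray), 0 where there is no reading), "vfov" (degrees; the focal length in pixels is half the picture's height over the tangent of half this angle, whatever the lens; pixels are square), "cx", "cy" (the principal point, pixels), "dist_coeffs" ([k1, k2, p1, p2, k3] as OpenCV has them; the pictures are not rectified), "R" (3x3) and "t" (3): a world point X has camera coordinates R X + t. Camera axes: x right, y down, z forward; pixel columns grow to the right and rows downward; lengths in m; the calibration is good to about 2 mm. A picture is of the moment at which its call begins.
- robot.close_job(): hands the job in; it is judged then, once.
The state is a dict: "t": time; "joints": joint angles; "dq": joint speeds; "effort": joint torques, N m; "tcp_pos": TCP position; "tool_rot": TCP orientation; "wrist_force": force on the tool from outside, world axes, zero at the start; "ft_torque": the same for the moment, N m; "grip_width": finger opening in m; "finger_force": force on a finger pad.
Only numpy, scipy, OpenCV 4.12 (cv2) and the standard library are available. Lean on these libraries where they do the work, as an engineer would, in place of code of your own. Each camera call takes 0.05 s, during which the arm holds its last target. There are 200 camera calls.

### The job

Clear the bench after the repair: stand the red wax tin upright in the open drawer and slide the drawer fully shut, and hang the blue brush caddy by its arched handle on the hook of the stand, so that it hangs free of the bench. Keep the caddy upright all the time, as it is full of brushes, and leave the bowl, vase, glue bottle and scraper undisturbed.

Things in the scene. Friction and masses are not known exactly. Their poses are not given: they have to be found in the camera images.
- caddy: Blue round open caddy with four short brushes, 280 g; diameter 92 mm at the foot, 110 at the rim; rim 70 mm high, brushes to 80. A rigid steel arch of 10 mm round bar spans it in its own y-z plane, bar centre at (y +-55, z 120), (+-42, 147), peak (0, 155). Both ways round alike. Origin: centre of the underside, z up.
- caddy_handle (a point): Centre of the handle bar at its peak, 155 mm above the caddy's underside on its axis. Axes as the caddy's.
- stand: Fixed stand: steel foot disc 100 mm across, 12 mm high; post 16 mm across, 232 mm high; one brass hook of 10 mm round bar points along the stand's own -x (to the robot), sloping from height 212 mm at the post down to the seat. Origin: centre of the foot on the bench, z up.
- hook_seat (a point): Lowest point of the hook, on the bar's centre line, 100 mm out from the post along the stand's -x, 200 mm above the bench; a hung handle bar's centre comes about 10 mm above it. Axes as the stand's.
- hook_tip (a point): End of the hook's upturned tip, on the centre line, 117 mm out from the post, 220 mm above the bench (bar top 225).
- tin: Round tin of wax, 120 g, 40 mm high: aluminium-coloured body of 52 mm diameter, 26 mm high, red lid of 54 mm diameter above it. Origin: centre of the underside, z up.
- cab: Fixed wooden drawer unit on the bench, 240 (x) x 220 (y) x 100 mm high, with one drawer that opens along the unit's own -x. Origin: centre of the underside, z up; front at x = -120 mm.
- cab_drawer0 (a joint): Opening of the drawer in m: 0 is fully shut, at most 0.166.
- drawer_floor (a point): Centre of the drawer's inner floor, 22 mm above the bench; moves with the drawer. Axes as the unit's. Inside 195 (x) x 178 (y) mm, walls to 56 mm above this floor; the front panel's outer face is 118 mm towards -x. Only the part in front of the unit is open above.
- cab_drawer0_handle (a point): Middle of the drawer's handle: a level bar of 11 mm diameter, 110 mm long along y, 35 mm in front of the drawer's front panel.
- bowl: Bystander: white and blue porcelain bowl, 92 mm rim diameter, 45 mm high. Origin: centre of the underside.
- vase: Bystander: white and blue flared porcelain vase, 82 mm rim diameter, 180 mm high. Origin: centre of the underside.
- glue: Bystander: white glue bottle with a red cap, 44 mm diameter, 110 mm high. Origin: centre of the underside.
- scraper: Bystander: scraper with a dark wooden handle and a 65 mm wide steel blade, lying flat, 160 mm long along its x. Origin: its middle, on the underside.

How it is judged:
By the outcome, as a careful person would: the job done as asked, in the order asked, and still so for the second after the job is handed in, with the robot touching nothing.
It also fails if it takes over 72 s, if anything falls off the work surface, if the arm or the gripper's body presses on something with over 40 N, if the wrist force passes 120 N, or if a joint passes its speed limit or range.

## Working session

There is one attempt and no reset: what is moved stays moved. The work goes in short steps, Python scripts to look and compute and a tool call to move; the robot and the scene stay as the last step left them, time stands still between calls to the robot, and variables do not carry over. Pictures are saved under pics/ and viewed, at most 10 in all, crops included, and the job is handed in when it is done.

Besides the shell and the picture viewer there is one more tool, called after ">>>" in YAML: its name, and indented under it one key for each argument. servo_tool: Moves the arm, as the interface text tells. Its arguments: {"type":"object","properties":{"rows":{"type":"array","items":{"type":"array","items":{"type":"number"}}}},"required":["rows"]}

```bash
mkdir -p pics; cat > h.py <<'E'
import numpy as np, cv2, pickle
from bench import robot
def snap(n,save=None):
    s=robot.snapshot(n)
    if save: cv2.imwrite('pics/'+save,s['color'][:,:,::-1])
    h=s['color'].shape[0]; f=h/2/np.tan(np.radians(s['vfov'])/2)
    s['K']=np.array([[f,0,s['cx']],[0,f,s['cy']],[0,0,1.]]); s['R']=np.array(s['R']);s['t']=np.array(s['t'])
    return s
def cloud(s):
    h,w=s['depth'].shape
    u,v=np.meshgrid(np.arange(w,dtype=float),np.arange(h,dtype=float))
    p=cv2.undistortPoints(np.stack([u.ravel(),v.ravel()],1)[:,None],s['K'],np.array(s['dist_coeffs'],float))[:,0]
    d=s['depth'].ravel()
    P=np.c_[p*d[:,None],d]
    W=(P-s['t'])@s['R']
    W[d<=0]=np.nan
    return W.reshape(h,w,3)
E
python3 - <<'E'
from h import *
a=snap('top','top.png');b=snap('side','side.png')
pickle.dump((a,b),open('s0.pkl','wb'))
for s in (a,b): print(-s['R'].T@s['t'],s['K'][0,0],s['R'][2])
print(robot.get_obs())
cv2.imwrite('pics/both.png',np.hstack([a['color'],b['color']])[:,:,::-1])
E
```

```text
[ 0.38821362 -0.00326902  1.49680548] 379.335456032666 [ 0.11072117  0.00108104 -0.99385092]
[ 0.45644112 -1.14812298  0.79114439] 400.69158556076064 [ 0.05818761  0.87211214 -0.48583394]
{'t': 0.1, 'joints': array([-1.34252889,  0.59205749,  0.04830862,  1.60971251, -0.03330857,
        0.94275487, -0.03373412]), 'dq': array([-6.18392605e-04, -1.53041273e-03, -4.91332763e-04, -2.04890757e-03,
       -6.02673957e-04, -1.22788865e-03, -5.44602335e-05]), 'effort': array([ 4.28787738e-03, -5.49994326e+01,  1.55348618e+00, -1.98826379e+01,
        9.76594922e-03,  3.76742100e-03,  6.88400419e-06]), 'tcp_pos': array([0.22903506, 0.68709824, 0.24922671]), 'tool_rot': array([[-9.48689709e-01,  3.16208032e-01, -5.62700489e-04],
       [ 3.16208512e-01,  9.48687498e-01, -2.05141326e-03],
       [-1.14846431e-04, -2.12408533e-03, -9.99997738e-01]]), 'wrist_force': array([ 0.76347212, -0.50304575,  0.5326293 ]), 'ft_torque': array([-0.02738343, -0.0321617 ,  0.04115803]), 'finger_force': 0.0, 'grip_width': 0.08514924801949558}
```

View pics/top.png

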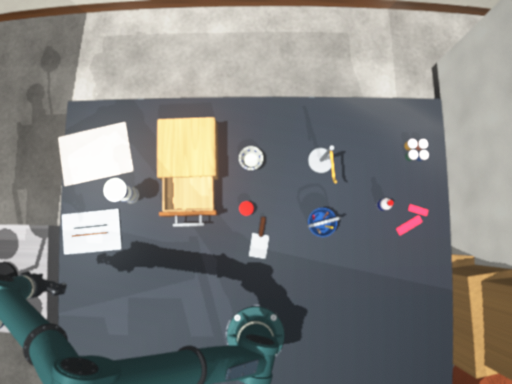

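View pics/side.png

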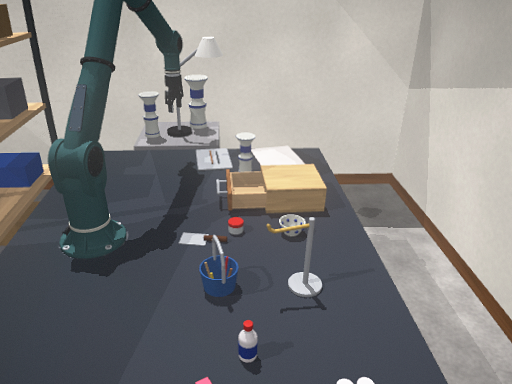

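The top view shows, with up = +x and left = +y:

| Item | Pixel position |
|---|---|
| Tin | (247,208) |
| Caddy | (323,221), arch running about left-right |
| Stand post and hook | (333,150)–(335,182) |
| Drawer unit | (187,150), front at (187,213), handle at (188,224) |
| Bowl | (251,157) |
| Scraper | (260,238) |
| Vase | (118,189) |
| Glue bottle | (386,203) |

The side view agrees with these. Next I'll measure them.

```bash
python3 - <<'E'
from h import *
a,b=pickle.load(open('s0.pkl','rb'))
np.set_printoptions(precision=4,suppress=True)
W={}
for n,s in (('top',a),('side',b)):
    W[n]=cloud(s); s['hsv']=cv2.cvtColor(s['color'],cv2.COLOR_RGB2HSV)
def box(n,u0,u1,v0,v1,cond=None):
    s=a if n=='top' else b
    P=W[n][v0:v1,u0:u1].reshape(-1,3); H=s['hsv'][v0:v1,u0:u1].reshape(-1,3).astype(int)
    m=np.isfinite(P[:,0])
    if cond is not None: m&=cond(P,H)
    return P[m]
def st(l,P): 
    if len(P)==0: print(l,'none'); return
    (x,y),r=cv2.minEnclosingCircle(P[:,:2].astype(np.float32))
    print(l,len(P),'mean',P.mean(0),'lo',np.percentile(P,2,0),'hi',np.percentile(P,98,0),'circ',round(x,4),round(y,4),round(r,4))
red=lambda P,H:((H[:,0]<8)|(H[:,0]>172))&(H[:,1]>150)&(H[:,2]>80)
st('bench',box('top',330,400,280,340))
st('tin top',box('top',230,262,195,225,lambda P,H:red(P,H)&(P[:,2]>.03)))
st('tin side',box('side',220,250,210,240,lambda P,H:red(P,H)))
st('tin sidetop',box('side',220,250,210,240,lambda P,H:red(P,H)&(P[:,2]>.036)))
blue=lambda P,H:(abs(H[:,0]-110)<15)&(H[:,1]>120)&(H[:,2]>60)
st('caddy blue top',box('top',295,350,200,245,lambda P,H:blue(P,H)&(P[:,2]>.03)))
for n,bx in (('top',(295,355,195,245)),('side',(195,245,230,300))):
    P=box(n,*bx,lambda P,H:(P[:,2]>.1)); st('handle '+n,P)
    d=P[:,:2]-P[:,:2].mean(0); w,v=np.linalg.eigh(d.T@d); print(' dir',v[:,1], 'ends',P[np.argmin(d@v[:,1])],P[np.argmax(d@v[:,1])], 'sd',np.sqrt(w/len(P)))
for n,bx in (('top',(300,350,140,190)),('side',(262,330,210,300))):
    st('stand foot '+n,box(n,*bx,lambda P,H:(P[:,2]>.006)&(P[:,2]<.03)&(H[:,1]<60)&(H[:,2]>110)))
    P=box(n,*bx,lambda P,H:(abs(H[:,0]-20)<10)&(H[:,1]>100)&(P[:,2]>.15)); st('hook '+n,P)
    d=P[:,:2]-P[:,:2].mean(0); w,v=np.linalg.eigh(d.T@d); print(' dir',v[:,1],'ends',P[np.argmin(d@v[:,1])],P[np.argmax(d@v[:,1])])
    st('post '+n,box(n,*bx,lambda P,H:(P[:,2]>.1)&(H[:,1]<60)))
P=box('top',150,225,110,190,lambda P,H:(P[:,2]>.09)&(P[:,2]<.11)); st('cab top',P); print(cv2.minAreaRect((P[:,:2]*1000).astype(np.float32)))
P=box('top',150,225,205,222,lambda P,H:(P[:,2]>.065)&(P[:,2]<.09)&(H[:,1]>60)); st('front',P); print(cv2.minAreaRect((P[:,:2]*1000).astype(np.float32)))
P=box('top',165,212,217,232,lambda P,H:(P[:,2]>.02)&(H[:,1]<80)); st('dhandle',P)
P=box('side',210,232,170,205,lambda P,H:(P[:,2]>.02)&(H[:,1]<80)&(H[:,2]>100)); st('dhandle side',P)
P=box('top',165,210,185,205,lambda P,H:(P[:,2]<.035)); st('dfloor',P)
st('vase',box('top',95,145,170,210,lambda P,H:P[:,2]>.1))
st('glue',box('top',375,400,190,215,lambda P,H:P[:,2]>.05))
st('bowl',box('top',235,270,140,175,lambda P,H:P[:,2]>.03))
st('scraper',box('top',240,280,212,262,lambda P,H:P[:,2]>.004))
E
```

```text
bench 4184 mean [ 0.0877 -0.4303 -0.0001] lo [-0.0255 -0.5664 -0.0068] hi [ 0.2008 -0.296   0.0067] circ 0.0857 -0.4322 0.1827
tin top 148 mean [0.49   0.0349 0.0396] lo [0.4657 0.0102 0.0341] hi [0.5123 0.0567 0.0456] circ 0.4901 0.0356 0.0263
tin side 132 mean [0.488  0.0261 0.0387] lo [0.4653 0.0057 0.0287] hi [0.5117 0.0543 0.0429] circ 0.491 0.0296 0.0297
tin sidetop 107 mean [0.4875 0.0294 0.0402] lo [0.4638 0.0072 0.0368] hi [0.5113 0.0551 0.0429] circ 0.491 0.0296 0.0297
caddy blue top 181 mean [ 0.4346 -0.2647  0.0588] lo [ 0.3794 -0.3063  0.0334] hi [ 0.4848 -0.2008  0.0744] circ 0.4327 -0.2543 0.0556
handle top 94 mean [ 0.4318 -0.2469  0.1494] lo [ 0.4161 -0.3082  0.1204] hi [ 0.4472 -0.1965  0.1606] circ 0.4319 -0.253 0.0592
 dir [-0.2395  0.9709] ends [ 0.4477 -0.31    0.1272] [ 0.4161 -0.1961  0.1276] sd [0.0029 0.034 ]
handle side 174 mean [ 0.4345 -0.2726  0.1377] lo [ 0.415  -0.3134  0.1017] hi [ 0.4486 -0.2048  0.16  ] circ 0.4287 -0.2599 0.0579
 dir [-0.2535  0.9673] ends [ 0.4429 -0.3159  0.1007] [ 0.4145 -0.204   0.1052] sd [0.0028 0.0397]
stand foot top 373 mea
[... 1497 characters left out ...]
 [0.4351 0.2439 0.0671] lo [0.4195 0.1624 0.0599] hi [0.4621 0.3044 0.0858] circ 0.4428 0.2322 0.077
dfloor 861 mean [0.5439 0.2618 0.0217] lo [0.5063 0.1792 0.0149] hi [0.5816 0.3449 0.0292] circ 0.5444 0.2627 0.0923
vase 405 mean [0.5461 0.4965 0.1784] lo [0.5094 0.4596 0.1218] hi [0.5829 0.5342 0.186 ] circ 0.5466 0.4983 0.0422
glue 118 mean [ 0.4995 -0.4988  0.0815] lo [ 0.48   -0.5169  0.0517] hi [ 0.521  -0.4857  0.1115] circ 0.5012 -0.5037 0.0224
bowl 143 mean [0.6899 0.0154 0.0397] lo [ 0.6431 -0.0258  0.0307] hi [0.7268 0.0561 0.0499] circ 0.6848 0.0166 0.0444
scraper 402 mean [ 0.3864 -0.0155  0.0108] lo [ 0.2878 -0.0877  0.0041] hi [0.4731 0.0527 0.0399] circ 0.3793 -0.0103 0.1177
```

```bash
cat >> h.py <<'E'
from scipy.spatial.transform import Rotation as Rn
def go(x,y,z,yaw,p=None,R=None):
    o=robot.get_obs(); p=o['tcp_pos'] if p is None else np.array(p); R=o['tool_rot'] if R is None else R
    c,s=np.cos(np.radians(yaw)),np.sin(np.radians(yaw))
    T=np.array([[-c,-s,0],[-s,c,0],[0,0,-1.]]).T
    print('shift mm',np.round(R.T@(np.array([x,y,z])-p)*1000,1),'rot deg',np.round(Rn.from_matrix(R.T@T).as_rotvec(degrees=True),1),
     'F',np.round(o['wrist_force'],1),'tcp',np.round(o['tcp_pos'],4),'w',round(o['grip_width'],4),'t',o['t'])
E
python3 -c "
from h import *
go(.49,.0325,.16,40)"
```

```text
shift mm [-454.6 -538.3   90.4] rot deg [ -0.1  -0.1 -58.4] F [ 0.8 -0.5  0.5] tcp [0.229  0.6871 0.2492] w 0.0851 t 0.1
```

>>> servo_tool:
  rows:
    - [1, -150, -180, 0, 0, 0, -20]
    - [1, -150, -180, 0, 0, 0, -20]
    - [1, -150, -180, 0, 0, 0, -20]
    - [1, -150, -180, 0, 0, 0, -20]
    - [1, -150, -180, 0, 0, 0, -20]
    - [1, -380, -450, 20, 0, 0, -58]
    - [1, -380, -450, 20, 0, 0, -58]
    - [1, -380, -450, 20, 0, 0, -58]
    - [1, -380, -450, 20, 0, 0, -58]
    - [1, -380, -450, 20, 0, 0, -58]
    - [1, -380, -450, 20, 0, 0, -58]
    - [1, -380, -450, 20, 0, 0, -58]

```text
t: 1.3
tcp_pos: [0.4444, 0.1469, 0.2307]
tool_rot: [[-0.771, -0.637, -0.0], [-0.637, 0.771, 0.0], [-0.0, 0.0, -1.0]]
wrist_force: [1.4, 0.1, -0.2]
grip_width: 0.0846
finger_force: 0.0
```

```bash
python3 -c "
from h import *
go(.49,.0325,.16,40)
go(.49,.0325,.028,40)"
```

```text
shift mm [  37.7 -117.2   70.7] rot deg [ 0.   0.  -0.4] F [ 1.4  0.1 -0.2] tcp [0.4444 0.1469 0.2307] w 0.0846 t 1.3
shift mm [  37.7 -117.2  202.7] rot deg [ 0.   0.  -0.4] F [ 1.4  0.1 -0.2] tcp [0.4444 0.1469 0.2307] w 0.0846 t 1.3
```

>>> servo_tool:
  rows:
    - [1, 38, -117, 71, 0, 0, 0]
    - [1, 38, -117, 71, 0, 0, 0]
    - [1, 38, -117, 71, 0, 0, 0]
    - [1, 38, -117, 71, 0, 0, 0]
    - [1, 38, -117, 71, 0, 0, 0]

```text
t: 1.8
tcp_pos: [0.489, 0.0337, 0.1591]
tool_rot: [[-0.773, -0.635, -0.002], [-0.635, 0.773, -0.0], [0.002, 0.001, -1.0]]
wrist_force: [-0.8, 0.0, -0.3]
grip_width: 0.0858
finger_force: 0.0
```

```bash
python3 - <<'E'
from h import *
s=snap('wrist','w1.png'); W=cloud(s); H=cv2.cvtColor(s['color'],cv2.COLOR_RGB2HSV).astype(int)
m=((H[...,0]<8)|(H[...,0]>172))&(H[...,1]>150)&(H[...,2]>70)&(W[...,2]>.034)&(W[...,2]<.05)
P=W[m]; print(len(P),P.mean(0),cv2.minEnclosingCircle(P[:,:2].astype(np.float32)),np.percentile(P,[1,99],0))
go(.49,.0325,.028,40)
E
```

```text
3048 [0.48999425 0.03092519 0.03941146] ((0.48911502957344055, 0.03246872127056122), 0.026859650388360023) [[0.46403617 0.00723292 0.03717289]
 [0.51370611 0.05710895 0.04105916]]
shift mm [  0.9  -2.6 131.7] rot deg [ 0.  -0.  -0.4] F [-0.4  0.3  0.7] tcp [0.4891 0.035  0.1597] w 0.0854 t 1.85
```

View pics/w1.png

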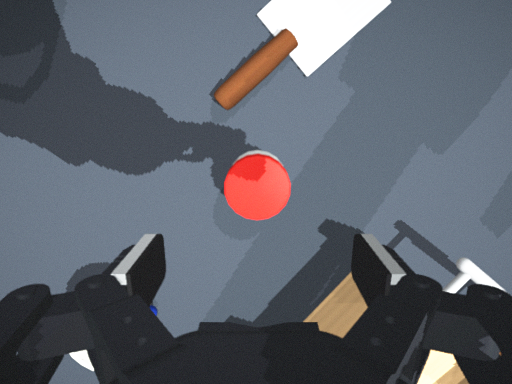

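The wrist view shows the tin lid at (257,187), centred between the fingers. The scraper's handle end is at (222,100), clear of both fingers. The wrist measurement (0.489, 0.032) agrees with the earlier estimate, so I'll go down and grip.

>>> servo_tool:
  rows:
    - [1, 1, -2, 45, 0, 0, 0]
    - [1, 1, -2, 85, 0, 0, 0]
    - [1, 1, -2, 110, 0, 0, 0]
    - [1, 1, -2, 125, 0, 0, 0]
    - [1, 1, -2, 132, 0, 0, 0]
    - [1, 1, -2, 132, 0, 0, 0]
    - [0.3, 1, -2, 132, 0, 0, 0]
    - [0.3, 1, -2, 132, 0, 0, 0]
    - [0.3, 1, -2, 132, 0, 0, 0]
    - [0.3, 1, -2, 132, 0, 0, 0]
    - [0.3, 1, -2, 132, 0, 0, 0]
    - [0.3, 1, -2, 132, 0, 0, 0]

```text
t: 3.05
tcp_pos: [0.4905, 0.0327, 0.0293]
tool_rot: [[-0.771, -0.637, 0.002], [-0.637, 0.771, 0.001], [-0.002, -0.001, -1.0]]
wrist_force: [-0.4, 1.6, 6.5]
grip_width: 0.052
finger_force: 61.5
```

```bash
python3 -c "
from h import *
go(.5,.04,.16,0)
go(.538,.257,.16,0)"
```

```text
shift mm [ -12.2   -0.5 -130.7] rot deg [-0.   0.1 39.6] F [-0.4  1.6  6.5] tcp [0.4905 0.0327 0.0293] w 0.052 t 3.05
shift mm [-179.7  142.5 -130.5] rot deg [-0.   0.1 39.6] F [-0.4  1.6  6.5] tcp [0.4905 0.0327 0.0293] w 0.052 t 3.05
```

>>> servo_tool:
  rows:
    - [0.3, 0, 0, -40, 0, 0, 0]
    - [0.3, 0, 0, -80, 0, 0, 0]
    - [0.3, 0, 0, -110, 0, 0, 0]
    - [0.3, 0, 0, -130, 0, 0, 0]
    - [0.3, -30, 24, -130, 0, 0, 7]
    - [0.3, -60, 47, -130, 0, 0, 14]
    - [0.3, -90, 71, -130, 0, 0, 21]
    - [0.3, -120, 95, -130, 0, 0, 28]
    - [0.3, -150, 119, -130, 0, 0, 35]
    - [0.3, -180, 142, -130, 0, 0, 40]
    - [0.3, -180, 142, -130, 0, 0, 40]
    - [0.3, -180, 142, -130, 0, 0, 40]

```text
t: 4.25
tcp_pos: [0.5375, 0.2578, 0.158]
tool_rot: [[-1.0, 0.004, -0.0], [0.004, 1.0, 0.0], [0.0, 0.0, -1.0]]
wrist_force: [-0.3, -1.1, -1.3]
grip_width: 0.0522
finger_force: 63.8
```

```bash
python3 - <<'E'
from h import *
s=snap('wrist','w2.png'); W=cloud(s)
P=W.reshape(-1,3); P=P[np.isfinite(P[:,0])]
def st(n,m): Q=P[m]; print(n,len(Q),np.round(np.percentile(Q,[1,50,99],0),4).tolist())
st('walls',(P[:,2]>.07)&(P[:,2]<.085)&(P[:,0]<.6)&(P[:,0]>.44))
st('cabtop',(P[:,2]>.092)&(P[:,2]<.108)&(P[:,0]>.57)&(P[:,0]<.8))
st('floor',(abs(P[:,2]-.022)<.005)&(P[:,0]>.46)&(P[:,0]<.62))
go(.538,.257,.052,0)
E
```

```text
walls 6817 [[0.4751, 0.1586, 0.0705], [0.496, 0.2502, 0.0775], [0.5914, 0.3489, 0.0846]]
cabtop 3105 [[0.6046, 0.1484, 0.0933], [0.6372, 0.2766, 0.0995], [0.6672, 0.366, 0.1009]]
floor 20275 [[0.4867, 0.165, 0.0197], [0.5253, 0.2563, 0.0216], [0.5897, 0.4721, 0.0257]]
shift mm [ -0.6   1.2 105.9] rot deg [-0.  -0.  -0.4] F [-0.4 -1.4 -1.5] tcp [0.5375 0.2559 0.1579] w 0.0521 t 4.3
```

View pics/w2.png

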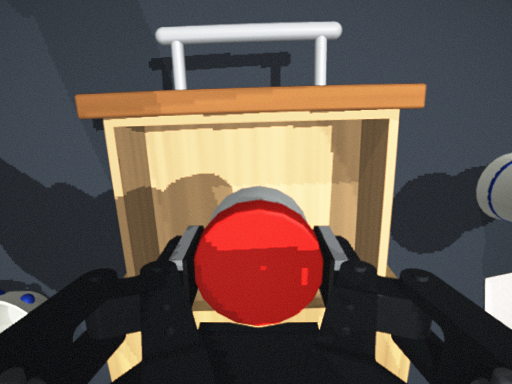

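The wrist view shows the tin (260,262) held over the open drawer. The drawer interior spans columns 125–390, and the front panel is at row 100. I'll lower it here.

>>> servo_tool:
  rows:
    - [0.3, 3, 0, 30, 0, 0, 0]
    - [0.3, 3, 0, 60, 0, 0, 0]
    - [0.3, 3, 0, 80, 0, 0, 0]
    - [0.3, 3, 0, 93, 0, 0, 0]
    - [0.3, 3, 0, 99, 0, 0, 0]
    - [0.3, 3, 0, 103, 0, 0, 0]
    - [0.3, 3, 0, 106, 0, 0, 0]
    - [0.3, 3, 0, 106, 0, 0, 0]

```text
t: 5.1
tcp_pos: [0.5356, 0.2566, 0.0523]
tool_rot: [[-1.0, 0.008, 0.001], [0.008, 1.0, 0.0], [-0.001, 0.0, -1.0]]
wrist_force: [0.9, -0.7, -1.8]
grip_width: 0.0518
finger_force: 63.8
```

No contact yet, so I'll creep down.

>>> servo_tool:
  rows:
    - [0.3, 0, 0, 1, 0, 0, 0]
    - [0.3, 0, 0, 1.5, 0, 0, 0]
    - [0.3, 0, 0, 1.5, 0, 0, 0]

```text
t: 5.4
tcp_pos: [0.5358, 0.2569, 0.0513]
tool_rot: [[-1.0, 0.007, 0.001], [0.007, 1.0, 0.001], [-0.001, 0.001, -1.0]]
wrist_force: [-1.0, -0.5, 5.5]
grip_width: 0.0519
finger_force: 64.3
```

>>> servo_tool:
  rows:
    - [0.9, 0, 0, 0, 0, 0, 0]
    - [0.9, 0, 0, 0, 0, 0, 0]
    - [0.9, 0, 0, 0, 0, 0, 0]
    - [0.9, 0, 0, 0, 0, 0, 0]
    - [0.9, 0, 0, -15, 0, 0, 0]
    - [0.9, 0, 0, -50, 0, 0, 0]
    - [0.9, 0, 0, -90, 0, 0, 0]
    - [0.9, 0, 0, -110, 0, 0, 0]
    - [0, 50, 0, -110, 0, 0, 0]
    - [0, 100, 0, -110, 0, 0, 0]
    - [0, 138, 3, -110, 0, 0, 0]
    - [0, 138, 3, -110, 0, 0, 0]

```text
t: 6.6
tcp_pos: [0.3904, 0.2598, 0.1607]
tool_rot: [[-1.0, 0.002, -0.006], [0.002, 1.0, -0.002], [0.006, -0.002, -1.0]]
wrist_force: [0.2, -0.3, -0.0]
grip_width: 0.0184
finger_force: 0.0
```

```bash
python3 - <<'E'
from h import *
s=snap('top'); W=cloud(s); H=cv2.cvtColor(s['color'],cv2.COLOR_RGB2HSV).astype(int)
m=((H[...,0]<8)|(H[...,0]>172))&(H[...,1]>150)&(H[...,2]>70)&(W[...,1]>.15)&(W[...,1]<.36)
P=W[m]; 
if len(P): print(len(P),P.mean(0),np.percentile(P,[2,98],0))
s=snap('wrist','w3.png'); W=cloud(s); P=W.reshape(-1,3); P=P[np.isfinite(P[:,0])]
Q=P[(P[:,2]>.05)&(P[:,2]<.075)&(P[:,0]<.445)&(P[:,0]>.40)]; 
if len(Q): print('handle',len(Q),np.percentile(Q,[2,50,98],0))
go(.395,.252,.06,0)
E
```

```text
139 [0.53412833 0.2543204  0.06165195] [[0.51085522 0.2316063  0.0539069 ]
 [0.55676712 0.27761166 0.06732004]]
handle 1704 [[0.42042577 0.19452174 0.06064476]
 [0.42560291 0.23841981 0.06556028]
 [0.44284827 0.3077177  0.06778596]]
shift mm [  1.9  -9.1 101.3] rot deg [ 0.1  0.1 -0.3] F [ 0.1  0.  -0. ] tcp [0.3968 0.261  0.1613] w 0.0035 t 6.7
```

View pics/w3.png

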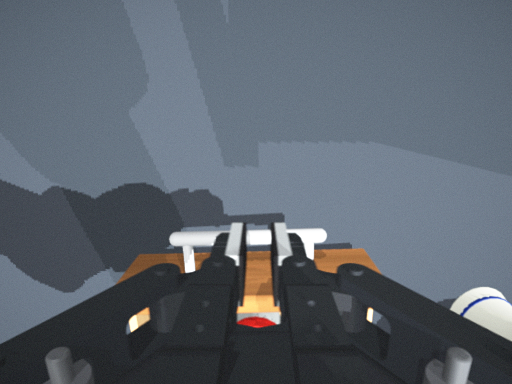

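The wrist view shows the drawer handle (170–327, row 237) just ahead of the shut fingers, and the red tin at (258,322) inside the drawer. The tin stands upright, with its top at 62 mm. Now I'll go down in front of the handle and push.

>>> servo_tool:
  rows:
    - [0, 4, -9, 40, 0, 0, 0]
    - [0, 4, -9, 75, 0, 0, 0]
    - [0, 4, -9, 95, 0, 0, 0]
    - [0, 4, -9, 100, 0, 0, 0]
    - [0, 4, -9, 100, 0, 0, 0]
    - [0, -2, -9, 100, 0, 0, 0]
    - [0, -8, -9, 100, 0, 0, 0]
    - [0, -14, -9, 100, 0, 0, 0]
    - [0, -20, -9, 100, 0, 0, 0]
    - [0, -26, -9, 100, 0, 0, 0]

```text
t: 7.7
tcp_pos: [0.4236, 0.2516, 0.0607]
tool_rot: [[-1.0, 0.007, 0.0], [0.007, 1.0, 0.0], [-0.0, 0.0, -1.0]]
wrist_force: [-1.2, 0.7, 0.9]
grip_width: -0.0002
finger_force: 0.6
```

>>> servo_tool:
  rows:
    - [0, -8, 0, 0, 0, 0, 0]
    - [0, -16, 0, 0, 0, 0, 0]
    - [0, -24, 0, 0, 0, 0, 0]
    - [0, -32, 0, 0, 0, 0, 0]
    - [0, -40, 0, 0, 0, 0, 0]
    - [0, -48, 0, 0, 0, 0, 0]
    - [0, -56, 0, 0, 0, 0, 0]
    - [0, -64, 0, 0, 0, 0, 0]
    - [0, -72, 0, 0, 0, 0, 0]
    - [0, -80, 0, 0, 0, 0, 0]
    - [0, -88, 0, 0, 0, 0, 0]
    - [0, -95, 0, 0, 0, 0, 0]

```text
t: 8.9
tcp_pos: [0.519, 0.2506, 0.0603]
tool_rot: [[-1.0, 0.008, 0.0], [0.008, 1.0, 0.0], [-0.0, 0.0, -1.0]]
wrist_force: [-1.8, 1.3, 0.1]
grip_width: 0.0001
finger_force: 0.6
```

```bash
python3 - <<'E'
from h import *
s=snap('top'); W=cloud(s).reshape(-1,3)
Q=W[(W[:,2]>.066)&(W[:,2]<.086)&(abs(W[:,1]-.2)<.02)&(W[:,0]>.45)&(W[:,0]<.7)]
print(np.percentile(Q,[2,20,50,80,98],0))
E
```

```text
[[0.53693407 0.18279097 0.06634988]
 [0.5587355  0.19105516 0.06828075]
 [0.58454168 0.20377391 0.0769618 ]
 [0.59260152 0.2111513  0.08060026]
 [0.59322282 0.21852342 0.08560333]]
```

>>> servo_tool:
  rows:
    - [0, -5, 0, 0, 0, 0, 0]
    - [0, -10, 0, 0, 0, 0, 0]
    - [0, -14, 0, 0, 0, 0, 0]
    - [0, -17, 0, 0, 0, 0, 0]
    - [0, -20, 0, 0, 0, 0, 0]

```text
t: 9.45
tcp_pos: [0.5382, 0.2506, 0.0603]
tool_rot: [[-1.0, 0.007, -0.0], [0.007, 1.0, 0.0], [0.0, 0.0, -1.0]]
wrist_force: [-1.2, 0.1, -1.0]
grip_width: -0.0
finger_force: 0.6
```

>>> servo_tool:
  rows:
    - [0, -3, 0, 0, 0, 0, 0]
    - [0, -6, 0, 0, 0, 0, 0]
    - [0, -8, 0, 0, 0, 0, 0]
    - [0, -10, 0, 0, 0, 0, 0]

```text
t: 9.85
tcp_pos: [0.5407, 0.2505, 0.0597]
tool_rot: [[-1.0, 0.005, -0.015], [0.005, 1.0, -0.003], [0.015, -0.003, -1.0]]
wrist_force: [-14.0, 1.5, 10.0]
grip_width: -0.0
finger_force: 7.1
```

>>> servo_tool:
  rows:
    - [0, -3, 0, 0, 0, 0, 0]
    - [0, -6, 0, 0, 0, 0, 0]
    - [0, -6, 0, 0, 0, 0, 0]

```text
t: 10.15
tcp_pos: [0.5408, 0.2503, 0.059]
tool_rot: [[-1.0, 0.004, -0.026], [0.004, 1.0, -0.005], [0.026, -0.005, -1.0]]
wrist_force: [-20.0, 1.6, 14.3]
grip_width: 0.0001
finger_force: 10.2
```

```bash
python3 - <<'E'
from h import *
s=snap('side'); cv2.imwrite('pics/s1.png',cv2.resize(s['color'][130:250,170:350,::-1],None,fx=4,fy=4,interpolation=2))
W=cloud(s).reshape(-1,3)
go(.54,.25,.06,0)
E
```

```text
shift mm [ 0.9 -0.4 -0.9] rot deg [-0.3 -1.5 -0.2] F [-19.8   2.2  13.3] tcp [0.5408 0.2504 0.0591] w -0.0004 t 10.2
```

View pics/s1.png

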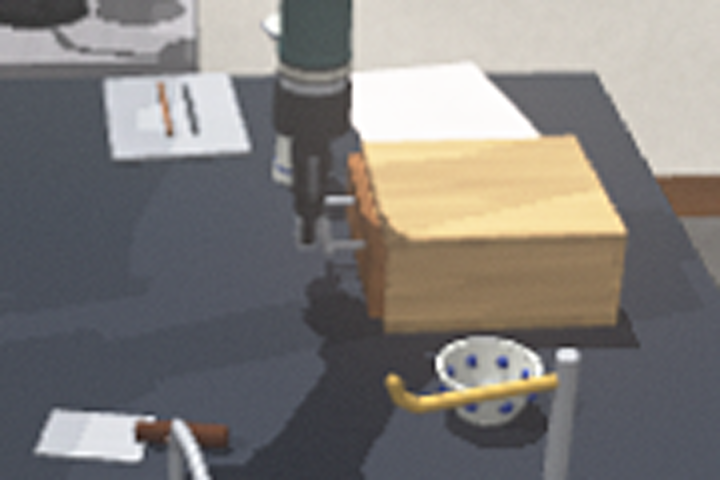

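The drawer panel now sits flush against the unit, and the push ran into a hard stop at 20 N, so it is shut. The handle, at about (345,225) in the crop, is in front of the unit. I'll back off and go to the caddy.

>>> servo_tool:
  rows:
    - [0, 15, 0, 0, 0, 0, 0]
    - [0, 35, 0, 0, 0, 0, 0]
    - [0, 50, 0, 0, 0, 1.5, 0]
    - [0, 50, 0, -45, 0, 1.5, 0]
    - [0, 50, 0, -90, 0, 1.5, 0]
    - [0, 50, 0, -135, 0, 1.5, 0]
    - [0, 50, 0, -180, 0, 1.5, 0]
    - [0, 50, 0, -200, 0, 1.5, 0]
    - [0, 50, 0, -200, 0, 1.5, 0]

```text
t: 11.1
tcp_pos: [0.5071, 0.2515, 0.2645]
tool_rot: [[-1.0, 0.009, -0.019], [0.008, 1.0, 0.005], [0.019, 0.004, -1.0]]
wrist_force: [0.1, -0.0, -0.5]
grip_width: -0.0
finger_force: 0.0
```

```bash
python3 - <<'E'
from h import *
s=snap('side'); W=cloud(s); H=cv2.cvtColor(s['color'],cv2.COLOR_RGB2HSV).astype(int)
go(.4244,-.2298,.26,-75.8)
s=snap('top'); W=cloud(s).reshape(-1,3)
Q=W[(W[:,2]>.055)&(W[:,2]<.072)&(W[:,1]>.2)&(W[:,1]<.3)&(W[:,0]>.4)&(W[:,0]<.59)]
print('handle',np.percentile(Q,[2,50,98],0))
print(robot.get_obs()['joints'])
E
```

```text
shift mm [  77.2 -481.4    2.9] rot deg [-0.7 -1.2 75.3] F [ 0.5  0.  -0.4] tcp [0.5056 0.2509 0.2622] w -0.0004 t 11.15
handle [[0.55232907 0.20360121 0.06042792]
 [0.55962049 0.23405415 0.06564534]
 [0.58778566 0.29080393 0.07060276]]
[-0.62194553  0.38574496  0.11575938  1.95808687 -0.07704149  0.82371332
  1.101627  ]
```

>>> servo_tool:
  rows:
    - [1, 8, -45, 0, 0, -1.2, 7]
    - [1, 15, -90, 0, 0, -1.2, 14]
    - [1, 22, -135, 0, 0, -1.2, 21]
    - [1, 30, -180, 0, 0, -1.2, 28]
    - [1, 36, -225, 0, 0, -1.2, 35]
    - [1, 43, -270, 0, 0, -1.2, 42]
    - [1, 50, -315, 0, 0, -1.2, 49]
    - [1, 57, -360, 0, 0, -1.2, 56]
    - [1, 64, -405, 0, 0, -1.2, 63]
    - [1, 71, -450, 0, 0, -1.2, 70]
    - [1, 77, -481, 3, -0.7, -1.2, 75.3]
    - [1, 77, -481, 3, -0.7, -1.2, 75.3]

```text
t: 12.4
tcp_pos: [0.4207, -0.2345, 0.2581]
tool_rot: [[-0.236, 0.972, -0.007], [0.972, 0.236, -0.005], [-0.004, -0.008, -1.0]]
wrist_force: [-0.2, -0.8, -0.3]
grip_width: 0.0857
finger_force: 0.0
```

```bash
cat > hb.py <<'E'
from h import *
def bar(s,lo=.125,hi=.17,c=(.431,-.256),r=.075):
    W=cloud(s); H=cv2.cvtColor(s['color'],cv2.COLOR_RGB2HSV).astype(int)
    P=W.reshape(-1,3);H=H.reshape(-1,3)
    P=P[(P[:,2]>lo)&(P[:,2]<hi)&(np.hypot(P[:,0]-c[0],P[:,1]-c[1])<r)]
    d=P[:,:2]-P[:,:2].mean(0); w,v=np.linalg.eigh(d.T@d); q=v[:,1]*np.sign(v[1,1]); t=d@q
    e0,e1=np.percentile(t,[.5,99.5]); m=P[:,:2].mean(0)
    print(len(P),'dir',q,np.degrees(np.arctan2(q[1],q[0])),'sd',np.sqrt(w/len(P)),'ends',m+q*e0,m+q*e1,'mid',m+q*(e0+e1)/2,'ztop',np.percentile(P[:,2],98))
E
python3 - <<'E'
from hb import *
s=snap('wrist','w4.png'); bar(s)
go(.4244,-.2298,.154,-75.8)
E
```

```text
1609 dir [-0.24801743  0.96875557] 104.36022480204714 sd [0.00280934 0.02873978] ends [ 0.44416237 -0.29889517] [ 0.4190608 -0.2008485] mid [ 0.43161158 -0.24987184] ztop 0.1592625188479017
shift mm [  1.2   4.1 103.8] rot deg [-0.5  0.1 -0.3] F [ 1.2  0.4 -0.1] tcp [ 0.4215 -0.2317  0.2579] w 0.0855 t 12.45
```

View pics/w4.png

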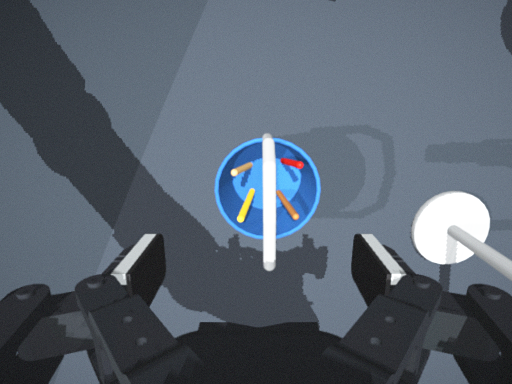

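The wrist view shows the caddy at (267,187). Its arch runs along column 268 from row 135 to 268, between the open fingers and aligned with tool x. I'll go down on its near (+y) side and grip there, about 27 mm off the peak, so the peak stays free for the hook.

>>> servo_tool:
  rows:
    - [1, 1.6, 4.8, 35, 0, 0, 0]
    - [1, 1.6, 4.8, 65, 0, 0, 0]
    - [1, 1.6, 4.8, 90, 0, 0, 0]
    - [1, 1.6, 4.8, 104, 0, 0, 0]
    - [1, 1.6, 4.8, 104, 0, 0, 0]
    - [0, 1.6, 4.8, 104, 0, 0, 0]
    - [0, 1.6, 4.8, 104, 0, 0, 0]
    - [0, 1.6, 4.8, 104, 0, 0, 0]
    - [0, 1.6, 4.8, 104, 0, 0, 0]
    - [0, 1.6, 4.8, 104, 0, 0, 0]
    - [0, 1.6, 4.8, 104, 0, 0, 0]
    - [0, 1.6, 4.8, 104, 0, 0, 0]

```text
t: 13.65
tcp_pos: [0.4269, -0.2273, 0.1557]
tool_rot: [[-0.246, 0.969, -0.004], [0.969, 0.246, -0.003], [-0.001, -0.005, -1.0]]
wrist_force: [-2.0, 0.6, 5.4]
grip_width: 0.0077
finger_force: 58.7
```

>>> servo_tool:
  rows:
    - [1, 0, 0, 0, 0, 0, 0]
    - [1, 0, 0, 0, 0, 0, 0]
    - [1, 0, 0, 0, 0, 0, 0]
    - [1, 0, 0, 0, 0, 0, 0]
    - [1, 0, 0, 6, 0, 0, 0]
    - [1, 0, 0, 6, 0, 0, 0]
    - [0, 0, 0, 6, 0, 0, 0]
    - [0, 0, 0, 6, 0, 0, 0]
    - [0, 0, 0, 6, 0, 0, 0]
    - [0, 0, 0, 6, 0, 0, 0]
    - [0, 0, 0, 6, 0, 0, 0]
    - [0, 0, 0, 6, 0, 0, 0]

```text
t: 14.85
tcp_pos: [0.427, -0.2273, 0.1494]
tool_rot: [[-0.246, 0.969, -0.004], [0.969, 0.246, -0.003], [-0.002, -0.005, -1.0]]
wrist_force: [-0.3, -0.4, 1.4]
grip_width: 0.0076
finger_force: 58.4
```

Same width with little side load, so the grip is sound. Lifting now.

>>> servo_tool:
  rows:
    - [0, 0, 0, -3, 0, 0, 0]
    - [0, 0, 0, -7, 0, 0, 0]
    - [0, 0, 0, -12, 0, 0, 0]
    - [0, 0, 0, -18, 0, 0, 0]
    - [0, 0, 0, -24, 0, 0, 0]
    - [0, 0, 0, -30, 0, 0, 0]
    - [0, 0, 0, -30, 0, 0, 0]

```text
t: 15.55
tcp_pos: [0.428, -0.2274, 0.1803]
tool_rot: [[-0.246, 0.969, -0.002], [0.969, 0.246, -0.004], [-0.003, -0.003, -1.0]]
wrist_force: [0.6, -1.6, -3.3]
grip_width: 0.0085
finger_force: 58.5
```

```bash
cat > m.py <<'E'
from hb import *
import sys
# caddy in hand: blue rim/body points and bar, and tilt via rim plane
def caddy(z0,c,name=None):
    for n in ('top','side'):
        s=snap(n,(name+n+'.png') if name else None); W=cloud(s); H=cv2.cvtColor(s['color'],cv2.COLOR_RGB2HSV).astype(int)
        m=(abs(H[...,0]-110)<15)&(H[...,1]>120)&(H[...,2]>50)&(np.hypot(W[...,0]-c[0],W[...,1]-c[1])<.09)&(W[...,2]>z0+.01)
        P=W[m]; 
        print(n,len(P),'lo',np.percentile(P,1,0),'hi',np.percentile(P,99,0),cv2.minEnclosingCircle(P[P[:,2]>z0+.055][:,:2].astype(np.float32)))
    return s
E
python3 - <<'E'
from m import *
np.set_printoptions(precision=4,suppress=True)
s=caddy(.03,(.431,-.256))
cv2.imwrite('pics/s2.png',cv2.resize(s['color'][190:310,150:340,::-1],None,fx=4,fy=4,interpolation=2))
o=robot.get_obs();print(o['tcp_pos'],o['wrist_force'],o['ft_torque'],o['grip_width'])
E
```

```text
top 32 lo [ 0.403  -0.2252  0.0406] hi [ 0.4745 -0.1881  0.2991] ((0.4385022521018982, -0.214590921998024), 0.03691082447767258)
side 872 lo [ 0.3841 -0.3082  0.041 ] hi [ 0.4824 -0.2033  0.102 ] ((0.4325922131538391, -0.2557099759578705), 0.05595056340098381)
[ 0.4275 -0.2271  0.1796] [ 0.5987 -0.0767 -2.8461] [ 0.0678  0.0636 -0.0152] 0.008121811720434208
```

View pics/s2.png

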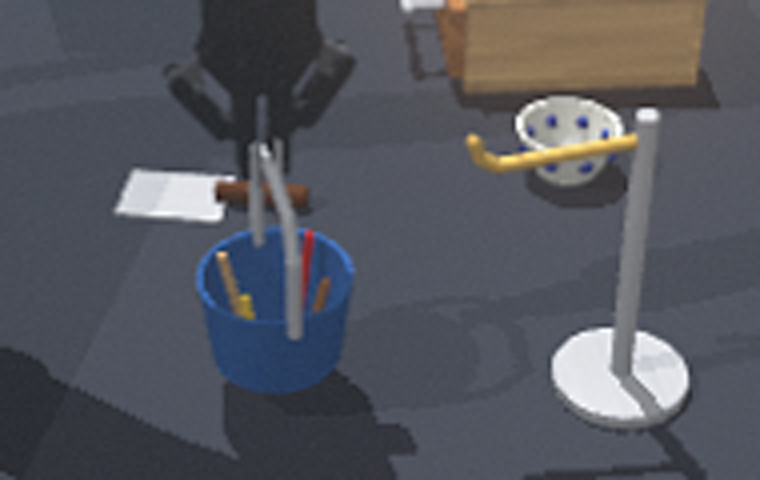

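The view shows the caddy hanging upright in the gripper at (275,300), with the hook seat at (495,160) in the crop. Next I'll raise it and turn it to align with the hook.

```bash
python3 -c "
from h import *
go(.4675,-.2557,.2444,-84.9)"
```

```text
shift mm [-37.7  31.4 -64.9] rot deg [-0.2  0.1  9.2] F [ 0.6 -0.1 -2.8] tcp [ 0.4275 -0.2271  0.1796] w 0.0081 t 15.65
```

>>> servo_tool:
  rows:
    - [0, 0, 0, -6, 0, 0, 0]
    - [0, 0, 0, -16, 0, 0, 0]
    - [0, 0, 0, -28, 0, 0, 1]
    - [0, -2, 2, -40, 0, 0, 2]
    - [0, -6, 5, -52, 0, 0, 3.5]
    - [0, -12, 10, -60, 0, 0, 5]
    - [0, -19, 16, -65, 0, 0, 6.5]
    - [0, -26, 22, -65, 0, 0, 8]
    - [0, -33, 28, -65, 0, 0, 9]
    - [0, -38, 31, -65, 0, 0, 9]
    - [0, -38, 31, -65, 0, 0, 9]
    - [0, -38, 31, -65, 0, 0, 9]

```text
t: 16.85
tcp_pos: [0.4665, -0.256, 0.2437]
tool_rot: [[-0.091, 0.996, -0.006], [0.996, 0.091, -0.002], [-0.002, -0.006, -1.0]]
wrist_force: [0.2, -0.1, -2.9]
grip_width: 0.008
finger_force: 58.5
```

```bash
python3 - <<'E'
from m import *
np.set_printoptions(precision=4,suppress=True)
s=caddy(.12,(.47,-.284))
for n in ('wrist','side'):
    if n=='wrist': s=snap('wrist','w5.png')
    else: s=snap('side')
    W=cloud(s); H=cv2.cvtColor(s['color'],cv2.COLOR_RGB2HSV).astype(int)
    P=W[(abs(H[...,0]-20)<10)&(H[...,1]>100)&(W[...,2]>.18)&(W[...,0]>.54)&(W[...,0]<.7)&(abs(W[...,1]+.27)<.04)]
    if len(P)>5:
        print(n,len(P),np.percentile(P,[2,50,98],0)); 
        for x in (.565,.58,.6,.64): 
            q=P[abs(P[:,0]-x)<.006]
            if len(q): print(x,q.mean(0),q.min(0),q.max(0))
    bar(s,.225,.27,(.47,-.284),.07)
go(.5785,-.2459,.2444,-84.9)
print(robot.get_obs()['ft_torque'])
E
```

```text
top 38 lo [ 0.4399 -0.2651  0.1309] hi [ 0.5145 -0.2276  0.2817] ((0.49955064058303833, -0.23964598774909973), 0.0029118540696799755)
side 621 lo [ 0.4156 -0.337   0.1309] hi [ 0.5179 -0.2321  0.1658] ((0.0, 0.0), 0.0)
wrist 1317 [[ 0.5616 -0.279   0.1999]
 [ 0.5837 -0.2722  0.2063]
 [ 0.6156 -0.2677  0.2237]]
0.565 [ 0.5653 -0.2744  0.2172] [ 0.5603 -0.2816  0.2038] [ 0.571  -0.271   0.2256]
0.58 [ 0.5803 -0.2727  0.2044] [ 0.5743 -0.2787  0.1965] [ 0.586  -0.2698  0.2105]
0.6 [ 0.6    -0.2716  0.2048] [ 0.594  -0.2788  0.1995] [ 0.6059 -0.2676  0.2078]
5867 dir [-0.0903  0.9959] 95.1824617960662 sd [0.0084 0.0123] ends [ 0.4686 -0.2834] [ 0.4638 -0.2301] mid [ 0.4662 -0.2567] ztop 0.26952241148861605
side 142 [[ 0.5641 -0.283   0.2001]
 [ 0.6108 -0.2751  0.208 ]
 [ 0.6712 -0.2678  0.223 ]]
0.565 [ 0.5668 -0.2799  0.217 ] [ 0.5623 -0.2848  0.208 ] [ 0.5709 -0.2743  0.2255]
0.58 [ 0.5808 -0.2769  0.2034] [ 0.576  -0.2805  0.1977] [ 0.5846 -0.2733  0.2079]
0.6 [ 0.6005 -0.2765  0.2045] [ 0.5949 -0.2799  0.2003] [ 0.606  -0.2725  0.2077]
0.64 [ 0.6405 -0.2729  0.2094] [ 0.6353 -0.2747  0.2062] [ 0.646  -0.2714  0.2129]
242 dir [-0.1078  0.9942] 96.1898709945403 sd [0.0088 0.0286] ends [ 0.4721 -0.3387] [ 0.4616 -0.2415] mid [ 0.4669 -0.2901] ztop 0.26882714514533207
shift mm [ -0.4 112.4  -0.9] rot deg [-0.3  0.1  0.2] F [ 0.3  0.2 -3.3] tcp [ 0.4666 -0.2558  0.2441] w 0.0079 t 17.05
[ 0.1109  0.018  -0.0084]
```

View pics/w5.png

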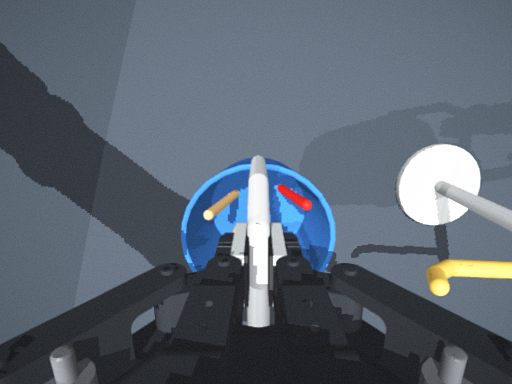

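The wrist view shows the caddy held level: rim centre (258,232), arch along column 258, and hook tip at (438,282) to the right. The hook line is confirmed at y≈-0.274. I'll thread it on along tool +y.

>>> servo_tool:
  rows:
    - [0, 0, 4, -1, 0, 0, 0]
    - [0, 0, 12, -1, 0, 0, 0]
    - [0, 0, 22, -1, 0, 0, 0]
    - [0, 0, 33, -1, 0, 0, 0]
    - [0, 0, 44, -1, 0, 0, 0]
    - [0, 0, 55, -1, 0, 0, 0]
    - [0, 0, 66, -1, 0, 0, 0]
    - [0, 0, 77, -1, 0, 0, 0]
    - [0, 0, 88, -1, 0, 0, 0]
    - [0, 0, 99, -1, 0, 0, 0]
    - [0, 0, 108, -1, 0, 0, 0]
    - [0, 0, 112, -1, 0, 0, 0]

```text
t: 18.25
tcp_pos: [0.58, -0.2455, 0.2447]
tool_rot: [[-0.093, 0.996, -0.003], [0.996, 0.093, -0.003], [-0.003, -0.003, -1.0]]
wrist_force: [1.2, 0.6, -4.1]
grip_width: 0.008
finger_force: 58.5
```

```bash
python3 - <<'E'
from m import *
s=snap('side'); cv2.imwrite('pics/s3.png',cv2.resize(s['color'][190:310,200:350,::-1],None,fx=5,fy=5,interpolation=2))
go(.5785,-.2459,.2044,-84.9)
E
```

```text
shift mm [-0.2 -1.6 40.3] rot deg [-0.2  0.2  0.2] F [ 0.5  0.1 -2.7] tcp [ 0.5802 -0.2455  0.2447] w 0.0077 t 18.3
```

View pics/s3.png

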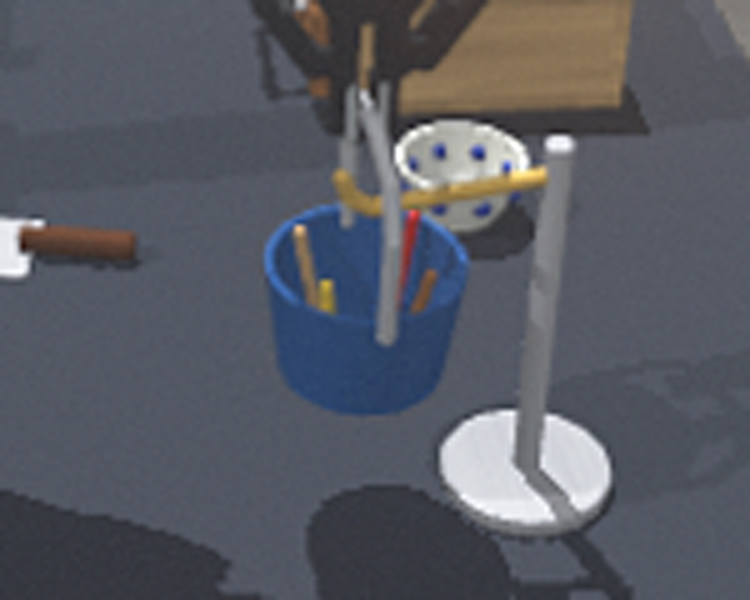

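The hook passes through the arch: its tip is at (342,180) in front of the arch plane, and the post is at (555,150). The caddy is upright, so I'll lower it.

>>> servo_tool:
  rows:
    - [0, 0, -1, 6, 0, 0, 0]
    - [0, 0, -1, 14, 0, 0, 0]
    - [0, 0, -1, 22, 0, 0, 0]
    - [0, 0, -1, 29, 0, 0, 0]
    - [0, 0, -1, 34, 0, 0, 0]
    - [0, 0, -1, 37, 0, 0, 0]
    - [0, 0, -1, 37, 0, 0, 0]

```text
t: 19.0
tcp_pos: [0.5781, -0.2464, 0.2079]
tool_rot: [[-0.092, 0.996, -0.003], [0.996, 0.092, -0.004], [-0.003, -0.003, -1.0]]
wrist_force: [0.8, 0.1, -2.6]
grip_width: 0.0082
finger_force: 58.7
```

>>> servo_tool:
  rows:
    - [0, 0, 0, 1, 0, 0, 0]
    - [0, 0, 0, 2, 0, 0, 0]
    - [0, 0, 0, 3, 0, 0, 0]
    - [0, 0, 0, 3, 0, 0, 0]

```text
t: 19.4
tcp_pos: [0.5788, -0.2466, 0.2063]
tool_rot: [[-0.092, 0.996, -0.001], [0.996, 0.092, -0.004], [-0.004, -0.001, -1.0]]
wrist_force: [0.2, 1.1, 5.3]
grip_width: 0.0081
finger_force: 59.5
```

>>> servo_tool:
  rows:
    - [0, 0, 0, -1, 0, 0, 0]
    - [0, 0, 0, -1, 0, 0, 0]
    - [0.2, 0, 0, -1, 0, 0, 0]
    - [0.3, 0, 0, -1, 0, 0, 0]
    - [0.4, 0, 0, -1, 0, 0, 0]
    - [0.5, 0, 0, -1, 0, 0, 0]
    - [0.5, 0, 0, -1, 0, 0, 0]
    - [0.5, 0, 0, -1, 0, 0, 0]

```text
t: 20.2
tcp_pos: [0.5773, -0.246, 0.2057]
tool_rot: [[-0.092, 0.996, -0.004], [0.996, 0.092, -0.003], [-0.002, -0.004, -1.0]]
wrist_force: [-0.4, -0.3, 0.7]
grip_width: 0.0429
finger_force: 0.0
```

```bash
python3 - <<'E'
from m import *
np.set_printoptions(precision=4,suppress=True)
s=caddy(.07,(.581,-.274)); bar(s,.17,.225,(.581,-.29),.06)
go(.5785,-.2459,.3,-84.9)
E
```

```text
top 8 lo [ 0.6025 -0.2372  0.1059] hi [ 0.6169 -0.2257  0.1268] ((0.6096624135971069, -0.23147070407867432), 0.00956245232373476)
side 788 lo [ 0.5319 -0.3292  0.0803] hi [ 0.6329 -0.2238  0.1267] ((0.5824645757675171, -0.2769824266433716), 0.054987721145153046)
364 dir [-0.2521  0.9677] 104.60303392444165 sd [0.022  0.0276] ends [ 0.6    -0.3321] [ 0.5743 -0.2335] mid [ 0.5872 -0.2828] ztop 0.22363596592435647
shift mm [ -0.2   0.7 -94.2] rot deg [-0.2  0.1  0.2] F [ 0.   0.  -1.1] tcp [ 0.5774 -0.2461  0.2058] w 0.0429 t 20.3
```

The fingers are free and the caddy hangs at (0.582, -0.277), underside about 56 mm up. I'll retreat straight up, then away towards the robot.

>>> servo_tool:
  rows:
    - [0.5, 0, 0, -10, 0, 0, 0]
    - [0.5, 0, 0, -25, 0, 0, 0]
    - [0.5, 0, 0, -50, 0, 0, 0]
    - [0.5, 0, 0, -80, 0, 0, 0]
    - [0.5, 0, 0, -110, 0, 0, 0]
    - [0.5, 20, -30, -110, 0, 0, 0]
    - [0.5, 60, -50, -110, 0, 0, 0]
    - [0.5, 100, -70, -110, 0, 0, 0]
    - [0.5, 150, -90, -110, 0, 0, 0]
    - [0.5, 190, -90, -110, 0, 0, 0]
    - [0.5, 190, -90, -110, 0, 0, 0]
    - [0.5, 190, -90, -110, 0, 0, 0]

```text
t: 21.5
tcp_pos: [0.4713, -0.064, 0.3169]
tool_rot: [[-0.095, 0.996, -0.001], [0.996, 0.095, -0.002], [-0.002, -0.002, -1.0]]
wrist_force: [-0.7, -0.2, -0.2]
grip_width: 0.0427
finger_force: 0.0
```

```bash
python3 - <<'E'
from m import *
np.set_printoptions(precision=4,suppress=True)
s=caddy(.05,(.581,-.274)); W=cloud(s).reshape(-1,3)
s=snap('top'); W=cloud(s).reshape(-1,3)
def st(n,c,r,z0,z1=1):
    P=W[(np.hypot(W[:,0]-c[0],W[:,1]-c[1])<r)&(W[:,2]>z0)&(W[:,2]<z1)]; print(n,len(P),P.mean(0),P.min(0),P.max(0))
st('dhandle',(.555,.25),.03,.05,.075); st('bowl',(.685,.0166),.07,.03); st('vase',(.546,.498),.07,.1); st('glue',(.501,-.5037),.05,.05); st('arch',(.58,-.275),.07,.18)
print(robot.get_obs())
E
```

```text
top 280 lo [ 0.532  -0.3249  0.0602] hi [ 0.6317 -0.2218  0.1299] ((0.5822621583938599, -0.2708951234817505), 0.05655514821410179)
side 1008 lo [ 0.532  -0.3284  0.0607] hi [ 0.6323 -0.2235  0.1267] ((0.5816513299942017, -0.2754930853843689), 0.05632976070046425)
dhandle 45 [0.5564 0.2499 0.0661] [0.5522 0.2218 0.0596] [0.5608 0.2772 0.0742]
bowl 143 [0.6902 0.016  0.0402] [ 0.6425 -0.0259  0.0302] [0.7275 0.0561 0.0513]
vase 403 [0.5461 0.4965 0.1786] [0.5082 0.4556 0.1018] [0.5848 0.5392 0.1884]
glue 117 [ 0.4997 -0.499   0.0818] [ 0.4794 -0.522   0.0508] [ 0.523  -0.4842  0.114 ]
arch 156 [ 0.5927 -0.2699  0.2074] [ 0.5599 -0.3292  0.1805] [ 0.6487 -0.2163  0.2246]
{'t': 21.65, 'joints': array([-0.4895,  0.2229,  0.6393,  2.0997, -0.1683,  0.8707,  0.3363]), 'dq': array([ 0.011 ,  0.008 , -0.0022,  0.0027, -0.0036, -0.0009, -0.0021]), 'effort': array([ -0.552 , -26.9839,   2.8341, -18.4283,  -0.0027,   0.0181,
         0.0013]), 'tcp_pos': array([ 0.4714, -0.0665,  0.3164]), 'tool_rot': array([[-0.0891,  0.996 , -0.0022],
       [ 0.996 ,  0.0891, -0.0036],
       [-0.0033, -0.0025, -1.    ]]), 'wrist_force': array([ 0.0033, -0.1299,  0.4271]), 'ft_torque': array([-0.0484, -0.0297,  0.0119]), 'finger_force': 0.0, 'grip_width': 0.04247573177853986}
```

```bash
python3 -c "
from h import *
print(robot.close_job())"
```

```text
the job is handed in; nothing more can be done
None
```

I put the red tin upright in the drawer, pushed the drawer shut to its stop, and hung the blue caddy level on the hook about 56 mm clear of the bench; the bowl, vase and glue bottle measured unmoved, I kept the arm clear of the scraper but did not re-measure it, and I handed the job in at about 22 s.

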